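# Slide a flat tub cover over the stand's edge, pick it up and cover the tub

### The arm

A 7-joint arm with a two-finger parallel gripper is mounted at the origin on a cart in front of the work surface, level with it; the furniture and walls round the work are solid. World frame = base frame: x ahead of the robot, y to its left, z up, the work surface at z = 0. Lengths are in m, angles in rad, forces in N, time in s.
With the tool pointing down it reaches from about 0.4 to 0.85 m from the base axis. Payload 10.4 kg.
Tool frame: the origin (TCP) lies at the very end of the fingers, on their centre line; the grasp point (between the pads) lies 19 mm behind it; z points along the fingers, y is the direction in which the jaws open and shut (so a half turn about z gives the same grasp; the last joint's range is limited). The gripper opens to 85 mm and grips with 20 to 120 N. Pads are 22 mm wide; open, the fingers measure 114 mm over their backs; the gripper's body (76 mm by 85 mm) begins 54 mm behind the grasp point. The pads swing forward as they close: fully open they stand 13 mm farther back than shut.
Start: joints at [-1.211, 0.332, -0.065, 1.46, 0.022, 1.35, -0.088], TCP at [0.233, 0.58, 0.205] pointing down, gripper open.
Joint ranges: [-2.6, 2.6], [-0.5, 2.12], [-1.47, 1.34], [0.16, 2.42], [-1.27, 4.41], [0.06, 2.06], [-2.6, 2.6]. Speed limits (rad/s): [2.22, 2.22, 2.79, 2.79, 3.14, 3.14, 3.14].

### API

Orientations are given as a unit quaternion [x, y, z, w].
In Python, from workcell import manip gives the robot as it stands.
- The arm moves only by the tool arm_command, never from a script. Its arguments are lists of equal length, an entry for each row: "slide": the shift along the tool's x, y, z in mm, a list of three; "turn": the turn about the tool's z in degrees; "grip": the closure, from 0 (fully open) to 1 (shut). In form: {"slide": [[tx, ty, tz], ...], "turn": [turn, ...], "grip": [grip, ...]}. A call has 1 to 10 rows; each row shifts and turns the commanded pose from where the row before left it, along the tool's axes as they then stand; what a row does not reach is not made up. A row lasts 1/12 s, in which the tool goes at most 41.7 mm and 7.16 degrees, less where a joint would pass 70% of its speed; a pose out of reach is approached as far as the arm can. A call with a gripper value outside its range is refused whole. The fingers move at their own pace and stop on an object; "newtons" is the grip in N (left out, the last holds). Time passes only in rows, so rows that do not move let the fingers close. It gives the time, the measured TCP pose, the force and the opening at its end, in the units of the state.
- manip.get_obs(): the state, without advancing time (a new reading comes with each control period).
- manip.camera(name): name is "scene" or "top"; returns the picture (400x640x3 uint8, blue, green, red); there is no depth.
- manip.camera_info(name): a dict with "fx", "fy", "cx", "cy" (pixels), "rvec" (rotation vector, rad) and "tvec" (3), from world to camera coordinates, as OpenCV has them. Camera axes: x right, y down, z forward; pixel columns grow to the right and rows downward; lengths in m; the calibration is good to about 2 mm. A picture is of the moment at which its call begins. camera_info takes no time and is no camera call.
- manip.hand_in(): hands the job in, once; it reports no verdict.
Trained networks look in the newest picture that a camera, given by its name, has taken for a name from the list of things; names that differ only in an ending like _2 or _b are one class to them, and where a whole thing is asked for, a point or a joint stands for the part that bears it (a point fixed in the world has none). Each returns a list of dicts, best first, with "score" (0 to 1); they miss things now and then, are a little off and sometimes report something else, mostly with a low value. They report only what shows in the picture. A call takes as long as a camera call. They do not tell look-alikes from the thing itself.
- manip.cut_out(target, camera): "pixels" (400x640 bool, what is visible of it).
- manip.tip_of(target, camera): "xyz" ([x, y, z] in m, in the coordinates of the camera as it stood for that picture, good to about 4 mm: a listed point, or the origin of a listed thing).
The state is a dict: "clock": time; "joint_pos": joint angles; "joint_velocities": joint speeds; "tau": joint torques, N m; "position": TCP position; "ee_rot": TCP orientation; "ft_force": force on the tool from outside, world axes, zero at the start; "torque": the same for the moment, N m; "grip_width": opening from 0.0 (shut) to 1.0 (fully open).
Only numpy, scipy, OpenCV 4.12 (cv2) and the standard library are available. Lean on these libraries where they do the work, as an engineer would, in place of code of your own. Each camera call takes 0.05 s, during which the arm holds its last target.

### The job

Cover the open round tub with the flat metal cover from the low steel stand. The cover is too thin to pick up where it lies, so press lightly on it and slide it, still flat, until about half of its tab or more sticks out over the stand's open edge, then grip the tab and lift the cover clear. Lay it down gently, level and centred on the tub so that the mouth is closed all round, without dropping the cover, pushing the tub about or disturbing the clear cup and the tape roll.

Things in the scene. Friction and masses are not known exactly. Their poses are not given: they have to be found in the camera images.
- cover: Loose flat cover of bare aluminium sheet, 3 mm thick, 0.08 to 0.15 kg: disc of 124 mm diameter with a straight flat tab 36 mm wide along its own +y, ending 122 mm from the disc's centre. Origin: disc centre, underside; z up. Starts flat and wholly on the stand. Slides easily on the stand (friction about 0.3); a fingertip pressed on the disc with 5 to 15 N drags it but may slip or turn it.
- cover_tab_tip (a point): Middle of the tab's end, on the underside of the cover, 122 mm from the disc's centre along the cover's +y. The centre of mass lies about 13 mm from the disc's centre towards it.
- stand: Fixed low stand of bent steel sheet: flat rimless top 170 mm (own x) by 220 mm (own y), 6 mm thick, upper face 75 mm above the table, on two thin walls along its +x and -x sides; its +y and -y sides are open. Origin: centre of its foot, on the table; z up. Never press down on the cover with more than 60 N.
- stand_edge (a point): Middle of the stand's open +y edge, on the top surface (110 mm from the stand's centre along its +y, 75 mm up).
- tub: Loose round open tub of clear plastic, 107 mm outside diameter at the rim, about 3 mm wall, 55 mm high, 0.15 kg. Origin at the centre of its underside, z up. It stands on the table past the stand's +y edge. The cover laid on it has its underside 55 mm above the table.
- cup: Loose clear cup, 59 mm in diameter, 66 mm high, standing near the tub; origin at the centre of its underside. A bystander, to be left alone.
- tape_roll: Loose roll of label tape lying flat beside the stand, 76 mm in diameter, 19 mm high; origin at the centre of its underside. A bystander, to be left alone.
Mind the look-alikes: they are no part of the job. Several things have the shape of the cover; the one meant has the colours described above.

How it is judged:
On the way, in this order (a step that is already met when the one before it is completed fails the run):
1. the cover lies flat on the stand with the end of its tab at least 28 mm out over the stand's +y edge (y of cover_tab_tip in the frame of stand above 0.138 m and z of cover in the frame of stand between 0.07 and 0.08 m and angle between cover's own z axis and vertical below 0.06 rad), for 0.2 s.
2. the cover is lifted clear of the stand in the gripper, at least 15 mm up (height (world z) of cover above 0.09 m and contact force between cover and stand below 0.05 N and contact force between the fingers and cover above 1 N), for 0.2 s.
At the end, for the whole second after the job is handed in: The cover, released and at rest, lies level (within 0.05 rad) on the rim of the tub with its disc centred within 10 mm of the tub's axis; the tub stands upright on the table (horizontal distance between cover and tub below 0.01 m and z of cover in the frame of tub between 0.05 and 0.06 m and angle between each of cover, tub's own z axis and vertical below 0.05 rad and height (world z) of tub below 0.005 m and linear speed of cover below 0.02 m/s and contact force between the fingers and cover below 0.05 N); the robot touches nothing.
It fails at once if the cover falls off the stand or the tub (height (world z) of cover below 0.045 m).
It fails at once if the cover is dropped (let go more than about 12 mm above what it falls on) (linear speed of cover above 0.5 m/s and contact force between the fingers and cover below 0.05 N).
It fails at once if the stand is leant on hard through the cover (over 60 N) (contact force between cover and stand above 60 N).
It fails at once if the tub is tipped or pushed more than 30 mm (angle between tub's own z axis and vertical above 0.25 rad or distance of tub from where it was at the start of the episode above 0.03 m).
It fails at once if the cup or the tape roll is moved more than 20 mm (distance of any of cup, tape_roll from where it was at the start of the episode above 0.02 m).
It also fails if it takes over 54 s, if anything falls off the work surface, if the arm or the gripper's body presses on something with over 40 N, if the wrist force passes 120 N, or if a joint passes its speed limit or range.

## Working session

There is one attempt and no reset: what is moved stays moved. The work goes in short steps, Python scripts to look and compute and a tool call to move; the robot and the scene stay as the last step left them, time stands still between calls to the robot, and variables do not carry over. Pictures are saved under pics/ and viewed, and the job is handed in when it is done.

Besides the shell and the picture viewer there is one more tool, called as name(argument=value, ...) on one line, values as JSON. arm_command: Moves the arm, as the interface text tells. Its arguments: {"type":"object","properties":{"slide":{"type":"array","items":{"type":"array","items":{"type":"number"}}},"turn":{"type":"array","items":{"type":"number"}},"grip":{"type":"array","items":{"type":"number"}},"newtons":{"type":"number"}},"required":["slide","turn","grip"]}

```bash
mkdir -p pics; ls
cat > h.py <<'E'
import numpy as np, cv2
from workcell import manip
from scipy.spatial.transform import Rotation as R
def cam(n):
    i=manip.camera_info(n); K=np.array([[i['fx'],0,i['cx']],[0,i['fy'],i['cy']],[0,0,1.]])
    Rm=cv2.Rodrigues(np.array(i['rvec'],float))[0]; t=np.array(i['tvec'],float).ravel()
    return K,Rm,t
def pix2w(n,uv,z):
    K,Rm,t=cam(n); uv=np.atleast_2d(np.array(uv,float))
    d=(Rm.T@np.linalg.inv(K)@np.c_[uv,np.ones(len(uv))].T).T; c=-Rm.T@t
    return c+d*((z-c[2])/d[:,2])[:,None]
def w2pix(n,p):
    K,Rm,t=cam(n); q=(Rm@np.atleast_2d(p).T).T+t; q=(K@q.T).T; return q[:,:2]/q[:,2:]
def c2w(n,x):
    K,Rm,t=cam(n); return Rm.T@(np.array(x)-t)
E
python3 - <<'E'
from h import *
o=manip.get_obs(); print(o)
for n in ('scene','top'):
    im=manip.camera(n); cv2.imwrite(f'pics/{n}0.png',im)
    print(n,manip.camera_info(n))
    for t in ('cover','cover_tab_tip','stand','stand_edge','tub','cup','tape_roll'):
        for d in manip.tip_of(t,n): print(t,round(d['score'],2),np.round(c2w(n,d['xyz']),3))
E
```

```text
pics
{'clock': 0.0, 'joint_pos': array([-1.2105909 ,  0.33285186, -0.06468873,  1.46092999,  0.02159138,
        1.3498657 , -0.0884775 ]), 'joint_velocities': array([-8.20477564e-05,  4.40714061e-04, -4.13871493e-04, -1.96339803e-03,
        1.35787272e-03,  1.80403467e-03, -1.40134036e-03]), 'tau': array([ 8.17251166e-04, -6.25449228e+01,  4.96007153e-02, -3.91618896e+01,
        1.61573128e-02,  9.83608566e-03,  1.69323363e-05]), 'position': array([0.23331412, 0.57939312, 0.20403382]), 'ee_rot': array([ 1.90221070e-01,  9.81741046e-01, -6.72371359e-04, -1.01185916e-04]), 'ft_force': array([-0.03527088,  0.13638274, -0.0047326 ]), 'torque': array([ 0.04454019, -0.03116398,  0.04812743]), 'grip_width': 1.0002329899838232}
scene {'fx': 379.83091318754884, 'fy': 379.83091318754884, 'cx': 321.49646265395126, 'cy': 198.8435685187542, 'rvec': array([ 1.97131439, -0.63623923,  0.40964239]), 'tvec': array([-0.38137291,  0.19329206,  1.01186129])}
cover 0.83 [0.561 0.055 0.076]
cover 0.67 [ 0.319 -0.437 -0.007]
cover_tab_tip 0.71 [ 0.253 -0.339 -0.001]
cover_tab_tip 0.57 [0.45  0.122 0.073]
stand 0.85 [0.534 0.084 0.003]
stand_edge 0.65 [0.451 0.16  0.074]
tub 0.65 [ 0.403  0.316 -0.001]
cup 0.69 [0.544 0.392 0.004]
top {'fx': 418.23103340947665, 'fy': 418.23103340947665, 'cx': 318.9051907273772, 'cy': 196.95562276510051, 'rvec': array([ 2.16059724, -2.18384988,  0.04536589]), 'tvec': array([0.01917244, 0.47773112, 1.28224216])}
cover 0.82 [0.561 0.059 0.071]
cover 0.74 [ 0.316 -0.44   0.   ]
cover_tab_tip 0.79 [0.456 0.12  0.07 ]
cover_tab_tip 0.63 [ 0.254 -0.333 -0.002]
cover_tab_tip 0.54 [0.535 0.086 0.001]
stand 0.77 [0.533 0.084 0.002]
stand_edge 0.94 [0.449 0.158 0.078]
tub 0.73 [ 0.402  0.314 -0.001]
cup 0.73 [ 0.539  0.39  -0.001]
tape_roll 0.69 [ 0.591  0.208 -0.002]
```

View pics/scene0.png

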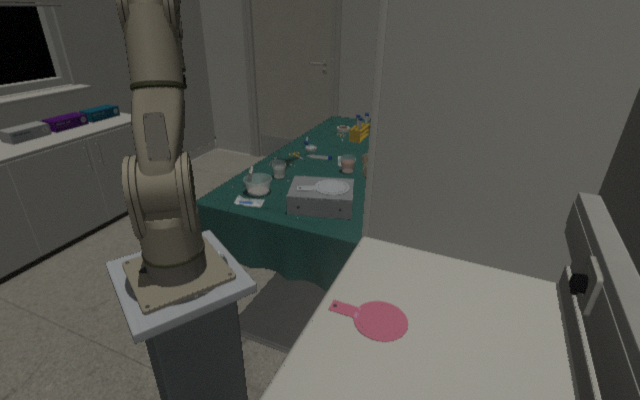

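View pics/top0.png

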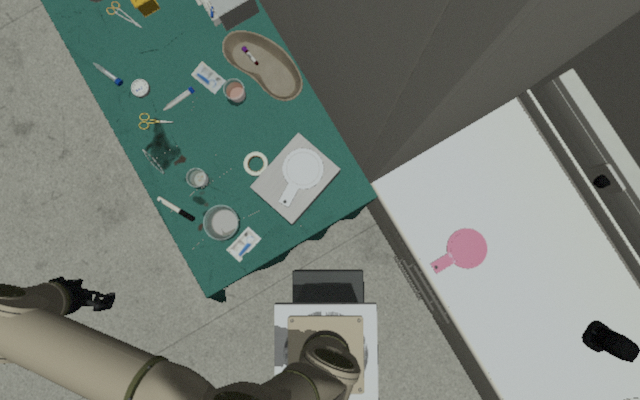

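The scene view shows the silver cover on the steel stand at about (325,188) and a pink/red one on the other counter at (380,320). The top view shows them at (302,168) and (466,248). The silver one fits "bare aluminium, on the stand". I'll confirm this in a crop and measure.

Run:
```python
from h import *
im=manip.camera('top'); 
c=im[110:260,180:360]; cv2.imwrite('pics/crop1.png',cv2.resize(c,None,fx=4,fy=4,interpolation=cv2.INTER_CUBIC))
for t in ('cover','stand','tub','cup','tape_roll'):
    for d in manip.cut_out(t,'top'):
        m=d['pixels'].astype(np.uint8); ys,xs=np.nonzero(m)
        print(t,round(d['score'],2),m.sum(),xs.mean(),ys.mean(),np.round(np.array(cv2.minAreaRect(np.c_[xs,ys].astype(np.float32))[0]),1))
        np.save(f'm_{t}_{int(xs.mean())}.npy',m)
        if t=='cover':
            # erode-open to isolate disc
            o=cv2.morphologyEx(m,cv2.MORPH_OPEN,cv2.getStructuringElement(cv2.MORPH_ELLIPSE,(25,25)))
            y2,x2=np.nonzero(o); print('disc',pix2w('top',[x2.mean(),y2.mean()],.078), o.sum())
            w=pix2w('top',np.c_[xs,ys],.078); cen=pix2w('top',[x2.mean(),y2.mean()],.078)[0]
            rr=w-cen; r=np.hypot(rr[:,0],rr[:,1]); f=r>.08; dd=rr[f].mean(0); print('tabdir deg',np.degrees(np.arctan2(dd[1],dd[0])),'max r',r.max(), np.percentile(r[r<.075],95))
        if t=='stand':
            h=cv2.boxPoints(cv2.minAreaRect(np.c_[xs,ys].astype(np.float32))); print(pix2w('top',h,.075))
        if t in('tub',):
            (cx,cy),ax,_=cv2.fitEllipse(max(cv2.findContours(m,0,2)[0],key=len)); print('ell',cx,cy,ax,pix2w('top',[cx,cy],.055))
```

```text
cover 0.9 1607 299.81207218419416 172.16490354698195 [301.1 177.5]
disc [[0.56056892 0.06117398 0.078     ]] 1345
tabdir deg 150.29131556733626 max r 0.12320184394123024 0.06176635306143842
cover 0.63 1493 462.2799732083054 249.80040187541863 [457.6 248.8]
disc [[ 0.32129426 -0.41340256  0.078     ]] 1256
tabdir deg 121.12867835970823 max r 0.11365783747848993 0.058363838072758266
stand 0.58 2663 291.91062711227937 181.42883965452498 [295.1 177.8]
[[ 0.50951771  0.22226753  0.075     ]
 [ 0.67403546  0.07333051  0.075     ]
 [ 0.55398964 -0.05592726  0.075     ]
 [ 0.39172816  0.09235112  0.075     ]]
tub 0.81 959 219.76016684045882 221.62148070907196 [220.  221.5]
ell 219.71572875976562 221.73587036132812 (33.830326080322266, 34.634578704833984) [[0.40365968 0.31367801 0.055     ]]
cup 0.53 364 196.2967032967033 176.78021978021977 [197.  176.5]
cup 0.32 1588 299.90931989924434 172.17002518891687 [301.1 177.2]
tape_roll 0.81 291 254.39175257731958 162.56701030927834 [254.4 162.4]
tape_roll 0.34 1641 300.04509445460087 171.9159049360146 [301.6 176.9]
tape_roll 0.34 326 196.15030674846625 177.18098159509202 [196.5 177. ]
```

View pics/crop1.png

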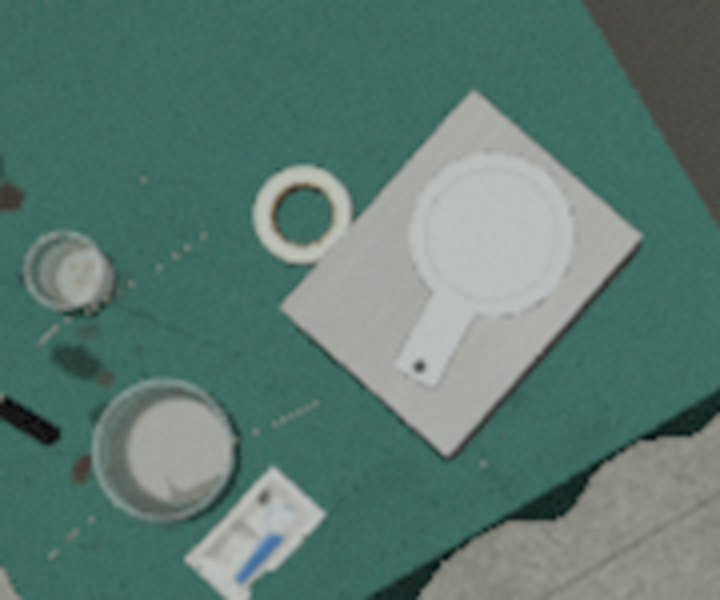

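Run:
```python
from h import *
print('campos',[ -cam(n)[1].T@cam(n)[2] for n in('top','scene')])
print('table R edge',pix2w('top',[[375,200],[265,10],[325,110],[210,295]],0).round(3))
q=np.array([[475,90],[643,238],[448,458],[281,308]])/4+[180,110]
s=pix2w('top',q,.075); print('stand corners',s.round(3)); print('center',s.mean(0),'edge mid',(s[2]+s[3])/2, 'sizes',np.linalg.norm(s-np.roll(s,-1,0),axis=1))
d=(s[2]+s[3]-s[0]-s[1]); print('yaw+y',np.degrees(np.arctan2(d[1],d[0])))
u=np.array([[493,234],[418,366],[415,370]])/4+[180,110]; w=pix2w('top',u,.078);print(w)
d=w[1]-w[0];print('tab',np.degrees(np.arctan2(d[1],d[0])),np.linalg.norm(d))
print(w2pix('top',[[.31,.367,.055],[.31,.367,0]]))
```

```text
campos [array([ 0.38708514, -0.02189951,  1.31241193]), array([-0.18159161, -0.8732852 ,  0.64114572])]
table R edge [[ 0.467 -0.161  0.   ]
 [ 1.092  0.184  0.   ]
 [ 0.757 -0.008  0.   ]
 [ 0.177  0.357  0.   ]]
stand corners [[ 0.669  0.071  0.075]
 [ 0.555 -0.053  0.075]
 [ 0.393  0.093  0.075]
 [ 0.506  0.217  0.075]]
center [0.53067424 0.08195896 0.075     ] edge mid [0.44955414 0.15505333 0.075     ] sizes [0.16855227 0.21819574 0.16800127 0.21857927]
yaw+y 137.97913940733835
[[0.55909277 0.05816192 0.078     ]
 [0.46131626 0.11452525 0.078     ]
 [0.45837239 0.1167662  0.078     ]]
tab 150.0386727195517 0.112858636231667
[[201.91624024 253.07223551]
 [207.29646734 251.94864391]]
```

arm_command(slide=[[0,0,0],[0,0,0],[-27,-14,0],[-27,-14,0],[-27,-14,0],[-27,-14,0],[-27,-14,0],[-27,-14,0],[-27,-14,0],[-27,-14,0]], turn=[4,4,0,0,0,0,0,0,0,0], grip=[1,1,1,1,1,1,1,1,1,1], newtons=40)

```text
clock: 1.93
position: [0.3654, 0.3736, 0.205]
ee_rot: [0.258, 0.966, 0.0, 0.0]
ft_force: [1.0, 0.0, 0.2]
grip_width: -0.005
```

arm_command(slide=[[-31.6,-17.4,0],[-31.6,-17.4,0],[-31.6,-17.4,5],[-31.6,-17.4,10],[-31.6,-17.4,10],[-31.6,-17.4,10],[-31.6,-17.4,10],[-31.6,-17.4,10],[-31.6,-17.4,10],[-31.6,-17.4,10]], turn=[0,0,0,0,0,0,0,0,0,0], grip=[1,1,1,1,1,1,1,1,1,1])

```text
clock: 2.77
position: [0.5525, 0.0649, 0.1296]
ee_rot: [0.258, 0.966, 0.0, 0.0]
ft_force: [0.8, 0.7, 0.9]
grip_width: -0.002
```

arm_command(slide=[[0,0,15],[0,0,15],[0,0,8],[0,0,4],[0,0,2],[0,0,0]], turn=[0,0,0,0,0,0], grip=[1,1,1,1,1,1])

```text
clock: 3.27
position: [0.5518, 0.067, 0.086]
ee_rot: [0.258, 0.966, 0.0, 0.0]
ft_force: [0.6, 0.2, 0.9]
grip_width: -0.0
```

Now down to contact in small steps.

arm_command(slide=[[0,0,2],[0,0,2],[0,0,1],[0,0,1],[0,0,1],[0,0,0],[0,0,0]], turn=[0,0,0,0,0,0,0], grip=[1,1,1,1,1,1,1])

```text
clock: 3.85
position: [0.5518, 0.0665, 0.0788]
ee_rot: [0.258, 0.966, 0.0, -0.0]
ft_force: [0.7, 0.2, 0.2]
grip_width: -0.001
```

arm_command(slide=[[0,0,0.5],[0,0,0.5],[0,0,0]], turn=[0,0,0], grip=[1,1,1])

```text
clock: 4.1
position: [0.5517, 0.0665, 0.0777]
ee_rot: [0.258, 0.966, 0.0, -0.0]
ft_force: [-0.2, 0.1, -0.5]
grip_width: -0.004
```

arm_command(slide=[[0,0,0.5],[0,0,0.5],[0,0,0]], turn=[0,0,0], grip=[1,1,1])

```text
clock: 4.35
position: [0.5517, 0.0665, 0.0767]
ee_rot: [0.258, 0.966, 0.0, -0.0]
ft_force: [0.1, 0.3, -0.5]
grip_width: -0.002
```

arm_command(slide=[[0,0,0.5],[0,0,0.5],[0,0,0]], turn=[0,0,0], grip=[1,1,1])

```text
clock: 4.6
position: [0.5517, 0.0665, 0.0757]
ee_rot: [0.258, 0.966, 0.0, -0.0]
ft_force: [-0.1, -0.0, -0.0]
grip_width: -0.001
```

Run:
```python
from h import *
im=manip.camera('scene'); cv2.imwrite('pics/s2.png',cv2.resize(im[140:260,250:400],None,fx=5,fy=5,interpolation=cv2.INTER_CUBIC))
```

```text
(no output)
```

View pics/s2.png

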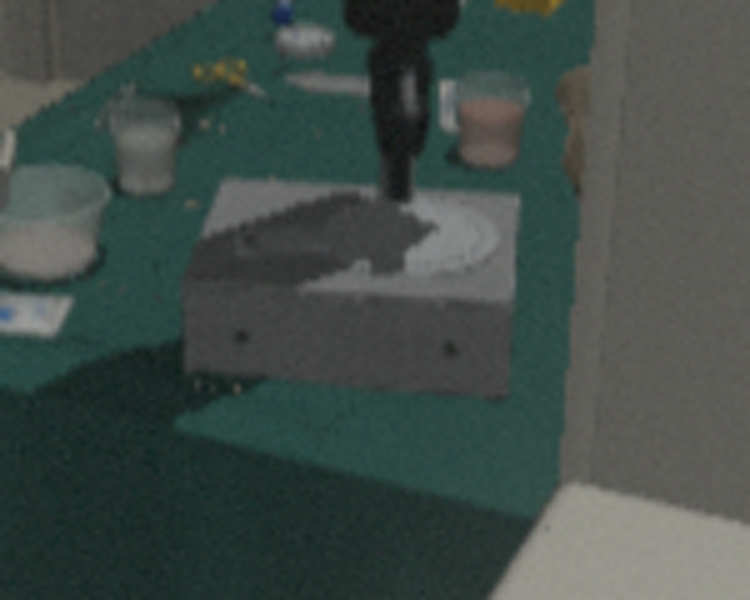

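Run:
```python
from h import *
o=manip.get_obs(); print(o['position'],o['ft_force'],o['ee_rot'])
p=w2pix('scene',[o['position'],[.5595,.0597,.078],[.5517,.0665,.09]]); print(p,(p-[250,140])*5)
```

```text
[0.55171274 0.06647455 0.0757141 ] [-0.24089859  0.3282903  -0.70260996] [ 2.58248446e-01  9.66078535e-01 -3.21478362e-06 -6.41920801e-05]
[[328.65387308 186.62225589]
 [331.64100486 186.17378841]
 [328.74846396 182.88282161]] [[393.26936539 233.11127946]
 [408.20502428 230.86894203]
 [393.74231981 214.41410806]]
```

Run:
```python
from h import *
im=manip.camera('scene'); c=im[165:200,305:350].astype(float); c=np.clip(c*1.8,0,255).astype(np.uint8); cv2.imwrite('pics/s3.png',cv2.resize(c,None,fx=16,fy=16,interpolation=cv2.INTER_NEAREST))
im=manip.camera('top'); c=im[120:230,240:350]; cv2.imwrite('pics/t3.png',cv2.resize(c,None,fx=5,fy=5,interpolation=cv2.INTER_CUBIC))
```

```text
(no output)
```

View pics/s3.png

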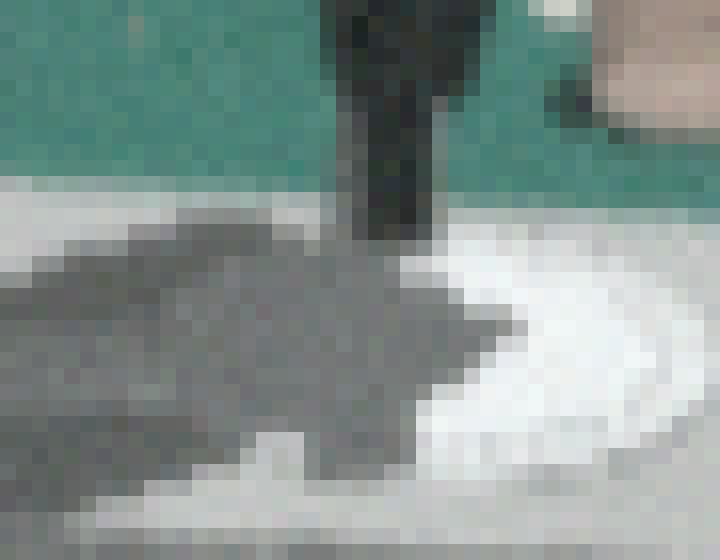

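View pics/t3.png

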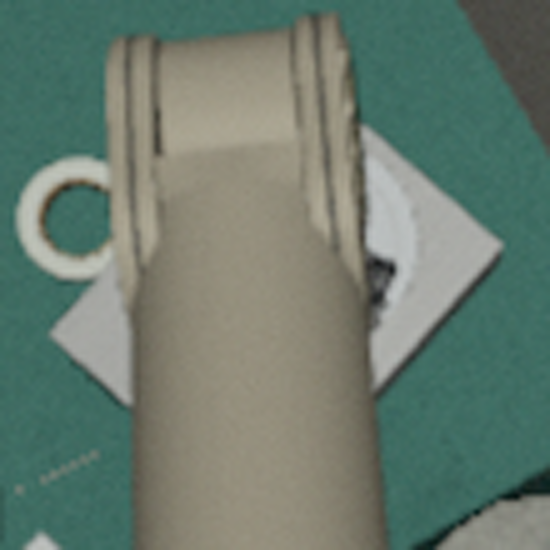

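The fingertip at (329,180) in the scene view looks about 20 mm above the cover, and there is no contact force. I'll keep descending carefully and watch the force.

arm_command(slide=[[0,0,1],[0,0,1],[0,0,1],[0,0,1],[0,0,0]], turn=[0,0,0,0,0], grip=[1,1,1,1,1])

```text
clock: 5.17
position: [0.5516, 0.0665, 0.0715]
ee_rot: [0.258, 0.966, -0.0, -0.0]
ft_force: [0.3, -0.3, -0.0]
grip_width: 0.002
```

arm_command(slide=[[0,0,1],[0,0,1],[0,0,1],[0,0,1],[0,0,0]], turn=[0,0,0,0,0], grip=[1,1,1,1,1])

```text
clock: 5.58
position: [0.5516, 0.0665, 0.0675]
ee_rot: [0.258, 0.966, -0.0, -0.0]
ft_force: [0.3, 0.5, 0.6]
grip_width: 0.003
```

Run:
```python
from h import *
im=manip.camera('scene'); c=im[165:200,305:350].astype(float); c=np.clip(c*1.8,0,255).astype(np.uint8); cv2.imwrite('pics/s4.png',cv2.resize(c,None,fx=16,fy=16,interpolation=cv2.INTER_NEAREST))
```

```text
(no output)
```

View pics/s4.png

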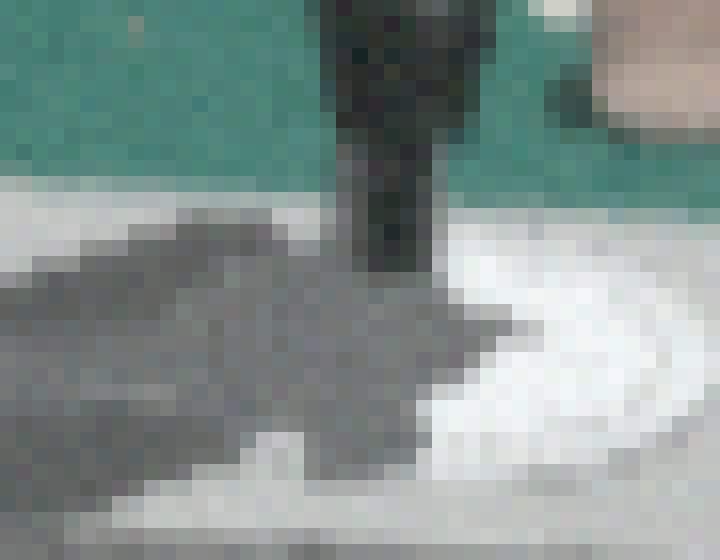

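Still no contact: the finger end is at row 182, and the cover surface is around row 186. Continuing down.

arm_command(slide=[[0,0,1],[0,0,1],[0,0,1],[0,0,1],[0,0,1],[0,0,0]], turn=[0,0,0,0,0,0], grip=[1,1,1,1,1,1])

```text
clock: 6.13
position: [0.5516, 0.0665, 0.0625]
ee_rot: [0.258, 0.966, -0.0, -0.0]
ft_force: [0.1, -0.7, 0.9]
grip_width: -0.002
```

arm_command(slide=[[0,0,0.7],[0,0,0.7],[0,0,0.7],[0,0,0]], turn=[0,0,0,0], grip=[1,1,1,1])

```text
clock: 6.47
position: [0.5517, 0.0665, 0.0605]
ee_rot: [0.258, 0.966, -0.0, -0.0]
ft_force: [0.2, 0.6, 0.4]
grip_width: -0.002
```

arm_command(slide=[[0,0,0.5],[0,0,0.5],[0,0,0]], turn=[0,0,0], grip=[1,1,1])

```text
clock: 6.72
position: [0.5517, 0.0665, 0.0596]
ee_rot: [0.258, 0.966, 0.0, -0.0]
ft_force: [-1.2, -0.1, 0.0]
grip_width: -0.0
```

arm_command(slide=[[0,0,0.5],[0,0,0.5],[0,0,0]], turn=[0,0,0], grip=[1,1,1])

```text
clock: 6.97
position: [0.5517, 0.0665, 0.0586]
ee_rot: [0.258, 0.966, 0.0, -0.0]
ft_force: [0.2, -0.4, -0.2]
grip_width: 0.003
```

arm_command(slide=[[0,0,0.5],[0,0,0.5],[0,0,0]], turn=[0,0,0], grip=[1,1,1])

```text
clock: 7.22
position: [0.5517, 0.0665, 0.0576]
ee_rot: [0.258, 0.966, 0.0, -0.0]
ft_force: [0.3, 0.3, -0.1]
grip_width: -0.004
```

Run:
```python
from h import *
im=manip.camera('scene'); c=im[165:200,305:350].astype(float); c=np.clip(c*1.8,0,255).astype(np.uint8); cv2.imwrite('pics/s5.png',cv2.resize(c,None,fx=16,fy=16,interpolation=cv2.INTER_NEAREST))
for d in manip.tip_of('cover','scene'): print(d['score'],c2w('scene',d['xyz']))
```

```text
0.96 [0.56088685 0.05828001 0.07648779]
0.64 [ 0.31531281 -0.43783396 -0.00533698]
```

View pics/s5.png

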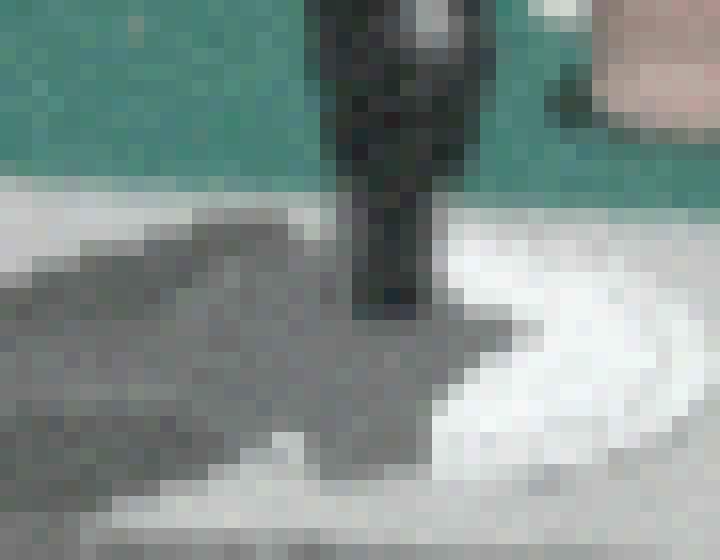

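Tip at row 185, nearly at the surface.

arm_command(slide=[[0,0,0.5],[0,0,0.5],[0,0,0]], turn=[0,0,0], grip=[1,1,1])

```text
clock: 7.57
position: [0.5517, 0.0665, 0.0566]
ee_rot: [0.258, 0.966, 0.0, -0.0]
ft_force: [0.2, 0.5, -1.0]
grip_width: 0.003
```

arm_command(slide=[[0,0,0.5],[0,0,0]], turn=[0,0], grip=[1,1])

```text
clock: 7.73
position: [0.5517, 0.0665, 0.0561]
ee_rot: [0.258, 0.966, -0.0, -0.0]
ft_force: [-0.5, -0.5, -0.6]
grip_width: -0.004
```

arm_command(slide=[[0,0,0.5],[0,0,0]], turn=[0,0], grip=[1,1])

```text
clock: 7.9
position: [0.5517, 0.0665, 0.0556]
ee_rot: [0.258, 0.966, 0.0, -0.0]
ft_force: [0.2, -0.7, -0.4]
grip_width: 0.001
```

arm_command(slide=[[0,0,0.5],[0,0,0]], turn=[0,0], grip=[1,1])

```text
clock: 8.07
position: [0.5517, 0.0665, 0.0551]
ee_rot: [0.258, 0.966, 0.0, -0.0]
ft_force: [-1.1, 0.1, 0.4]
grip_width: -0.002
```

arm_command(slide=[[0,0,0.5],[0,0,0]], turn=[0,0], grip=[1,1])

```text
clock: 8.23
position: [0.5517, 0.0665, 0.0546]
ee_rot: [0.258, 0.966, 0.0, -0.0]
ft_force: [-0.1, -0.1, -0.4]
grip_width: -0.001
```

arm_command(slide=[[0,0,0.5],[0,0,0]], turn=[0,0], grip=[1,1])

```text
clock: 8.4
position: [0.5517, 0.0665, 0.0541]
ee_rot: [0.258, 0.966, 0.0, -0.0]
ft_force: [-0.1, 0.0, 0.2]
grip_width: 0.003
```

arm_command(slide=[[0,0,0.5],[0,0,0]], turn=[0,0], grip=[1,1])

```text
clock: 8.57
position: [0.5517, 0.0665, 0.0536]
ee_rot: [0.258, 0.966, 0.0, -0.0]
ft_force: [0.3, -0.0, -0.3]
grip_width: 0.002
```

Run:
```python
from h import *
im=manip.camera('scene'); c=im[165:200,305:350].astype(float); c=np.clip(c*1.8,0,255).astype(np.uint8); cv2.imwrite('pics/s6.png',cv2.resize(c,None,fx=16,fy=16,interpolation=cv2.INTER_NEAREST))
o=manip.get_obs(); print(o['tau'],o['joint_pos'])
```

```text
[ 3.06211572e-03 -5.27723765e+01  5.32081515e+00 -3.35750842e+01
  1.06067536e-02 -1.04848258e-02  2.82637950e-03] [-0.5177465   0.32662731  0.37052628  1.83470512 -0.13811449  1.00541683
  0.95753875]
```

View pics/s6.png

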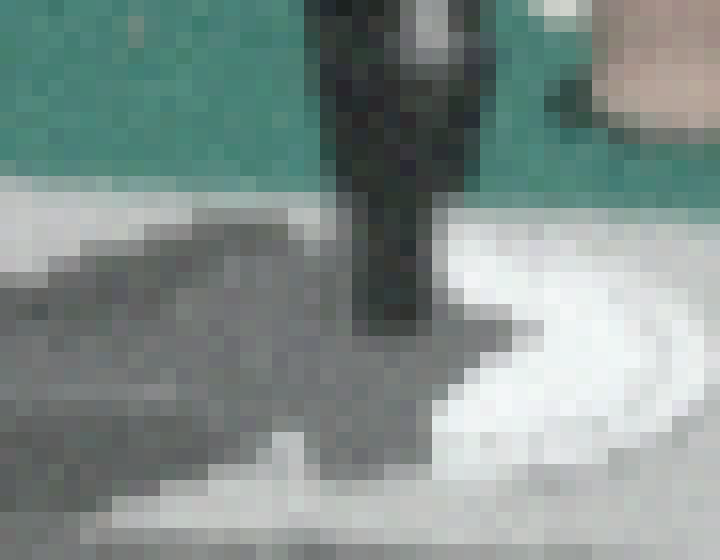

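arm_command(slide=[[0,0,0.5],[0,0,0]], turn=[0,0], grip=[1,1])

```text
clock: 8.78
position: [0.5518, 0.0665, 0.0531]
ee_rot: [0.258, 0.966, 0.0, -0.0]
ft_force: [-0.3, -0.2, 0.2]
grip_width: 0.002
```

arm_command(slide=[[0,0,0.5],[0,0,0]], turn=[0,0], grip=[1,1])

```text
clock: 8.95
position: [0.5517, 0.0665, 0.0526]
ee_rot: [0.258, 0.966, 0.0, -0.0]
ft_force: [-0.6, 1.2, 0.0]
grip_width: -0.001
```

Run:
```python
from h import *
im=manip.camera('top'); c=im[130:210,260:350]; c=np.clip(c*1.5,0,255).astype(np.uint8);cv2.imwrite('pics/t6.png',cv2.resize(c,None,fx=7,fy=7,interpolation=cv2.INTER_CUBIC))
p=manip.get_obs()['position']
for dz in (0,.02,.05,.1,.15): 
    q=w2pix('top',p+[0,0,dz])[0]; print(dz,q,(q-[260,130])*7)
```

```text
0 [301.07308518 172.0939465 ] [287.51159624 294.65762553]
0.02 [300.59846449 171.23164442] [284.18925145 288.62151096]
0.05 [299.85744617 169.88534481] [279.00212318 279.19741366]
0.1 [298.53824128 167.48858217] [269.76768895 262.4200752 ]
0.15 [297.10164677 164.8785433 ] [259.71152742 244.14980312]
```

View pics/t6.png

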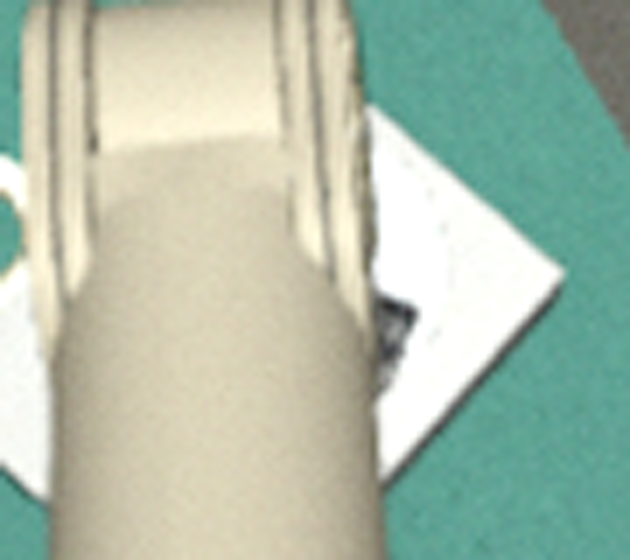

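arm_command(slide=[[0,0,0.5],[0,0,0]], turn=[0,0], grip=[1,1])

```text
clock: 9.17
position: [0.5517, 0.0665, 0.0521]
ee_rot: [0.258, 0.966, 0.0, -0.0]
ft_force: [0.1, 0.2, 0.9]
grip_width: 0.001
```

arm_command(slide=[[0,0,0.5],[0,0,0]], turn=[0,0], grip=[1,1])

```text
clock: 9.33
position: [0.5518, 0.0665, 0.0517]
ee_rot: [0.258, 0.966, 0.0, 0.0]
ft_force: [-0.6, 0.5, -0.9]
grip_width: -0.001
```

arm_command(slide=[[0,0,0.5],[0,0,0]], turn=[0,0], grip=[1,1])

```text
clock: 9.5
position: [0.5521, 0.0665, 0.0517]
ee_rot: [0.258, 0.966, 0.0, 0.0]
ft_force: [-1.5, 0.5, 4.6]
grip_width: 0.001
```

Contact: 4.6 N at reported z 0.0517, so the tool reads about 26 mm lower than its true fingertip height here. I'll press a little more, then drag along the stand's +y.

arm_command(slide=[[0,0,0.6],[0,0,0],[2,0.4,0],[4,0.8,0],[4,0.8,0],[4,0.8,0],[4,0.8,0],[2,0.4,0],[0,0,0]], turn=[0,0,0,0,0,0,0,0,0], grip=[1,1,1,1,1,1,1,1,1])

```text
clock: 10.25
position: [0.5373, 0.0803, 0.0516]
ee_rot: [0.258, 0.966, 0.001, 0.001]
ft_force: [-1.3, 0.3, 6.6]
grip_width: 0.001
```

```bash
cat > look.py <<'E'
from h import *
import sys
im=manip.camera('scene'); c=im[150:225,270:370]; c=np.clip(c*1.5,0,255).astype(np.uint8);cv2.imwrite(f'pics/{sys.argv[1]}.png',cv2.resize(c,None,fx=7,fy=7,interpolation=cv2.INTER_CUBIC))
for n in('scene','top'):
    if n=='top': cv2.imwrite(f'pics/{sys.argv[1]}_top.png',manip.camera('top'))
    for t in('cover','cover_tab_tip'):
        for d in manip.tip_of(t,n):
            w=c2w(n,d['xyz'])
            if w[2]>.02:
                a=np.radians(138); r=w[:2]-[.5315,.083]
                print(n,t,round(d['score'],2),w.round(4),'stand x,y',np.round([r@[np.sin(a),-np.cos(a)],r@[np.cos(a),np.sin(a)]],4))
E
python3 look.py s7
```

```text
scene cover 0.95 [0.5461 0.073  0.0784] stand x,y [ 0.0023 -0.0175]
scene cover_tab_tip 0.63 [0.437  0.1363 0.075 ] stand x,y [-0.0237  0.1059]
top cover 0.79 [0.546  0.0723 0.0678] stand x,y [ 0.0017 -0.018 ]
top cover_tab_tip 0.51 [0.4512 0.16   0.0791] stand x,y [0.0035 0.1112]
```

View pics/s7.png

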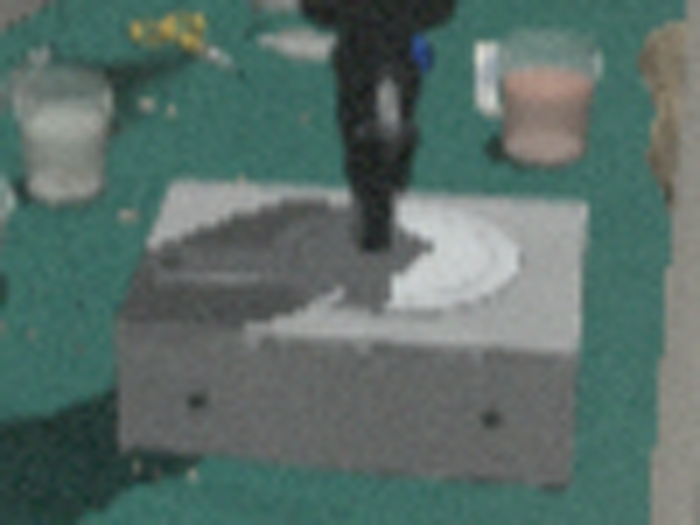

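The cover follows the fingertip: its centre went from y −36 to −18 mm in the stand frame, without turning. I need about 53 mm more.

arm_command(slide=[[2,0.4,0],[4,0.8,0],[5,1.1,0],[5,1.1,0],[5,1.1,0],[5,1.1,0],[4,0.8,0],[0,0,0]], turn=[0,0,0,0,0,0,0,0], grip=[1,1,1,1,1,1,1,1])

```text
clock: 11.22
position: [0.5143, 0.1012, 0.0516]
ee_rot: [0.258, 0.966, 0.001, 0.001]
ft_force: [-1.4, 0.9, 8.9]
grip_width: 0.003
```

arm_command(slide=[[3,0.6,0],[5,1.1,0],[5,1.1,0],[4,0.8,0],[2,0.4,0],[0,0,0]], turn=[0,0,0,0,0,0], grip=[1,1,1,1,1,1])

```text
clock: 11.72
position: [0.5, 0.1139, 0.0516]
ee_rot: [0.258, 0.966, 0.001, 0.001]
ft_force: [0.4, 0.0, 8.0]
grip_width: 0.0
```

```bash
python3 look.py s8
```

```text
scene cover 0.85 [0.5068 0.1022 0.0771] stand x,y [-0.0022  0.0312]
scene cover_tab_tip 0.59 [0.4027 0.1684 0.0759] stand x,y [-0.0227  0.1529]
top cover 0.81 [0.5072 0.106  0.0697] stand x,y [0.0008 0.0335]
```

View pics/s8.png

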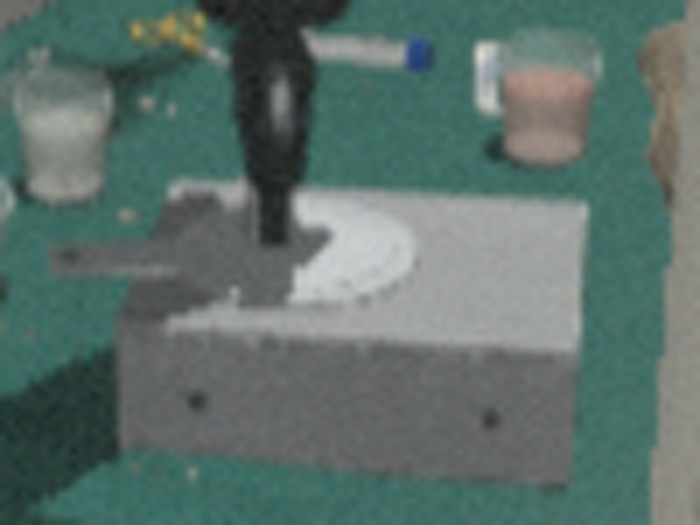

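Run:
```python
from h import *
print(pix2w('scene',[[309,184.7],[323.3,185.4]],.078), w2pix('scene',[[.5,.1139,.078],[.5373,.0803,.078]]))
```

```text
[[0.50159366 0.11387933 0.078     ]
 [0.53936683 0.08109678 0.078     ]] [[308.62023855 184.80766137]
 [322.9589501  185.6240964 ]]
```

arm_command(slide=[[0,0,-3],[0,0,-8],[0,0,-15],[0,0,-20],[10,0,-20],[25,0,0],[25,0,0],[25,0,0],[12,0,0],[0,0,0]], turn=[0,0,0,0,0,0,0,0,0,0], grip=[1,1,1,0.5,0,0,0,0,0,0])

```text
clock: 12.85
position: [0.4132, 0.1633, 0.1171]
ee_rot: [0.257, 0.966, 0.0, -0.0]
ft_force: [0.4, 1.2, -0.4]
grip_width: 0.975
```

```bash
python3 look.py s9
```

```text
scene cover 0.94 [0.5073 0.1031 0.0775] stand x,y [-0.0012  0.0314]
scene cover_tab_tip 0.68 [0.4008 0.1669 0.0742] stand x,y [-0.0251  0.1532]
top cover 0.95 [0.5132 0.1058 0.0723] stand x,y [0.0047 0.0288]
top cover_tab_tip 0.84 [0.4041 0.1629 0.0727] stand x,y [-0.0259  0.1481]
```

View pics/s9.png

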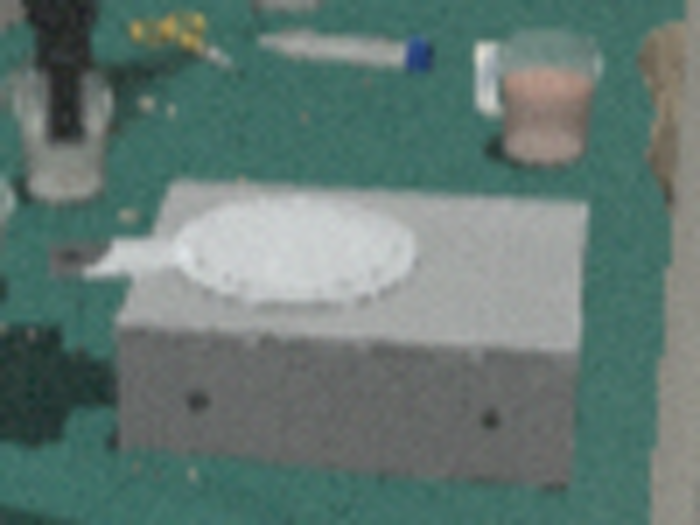

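View pics/s9_top.png

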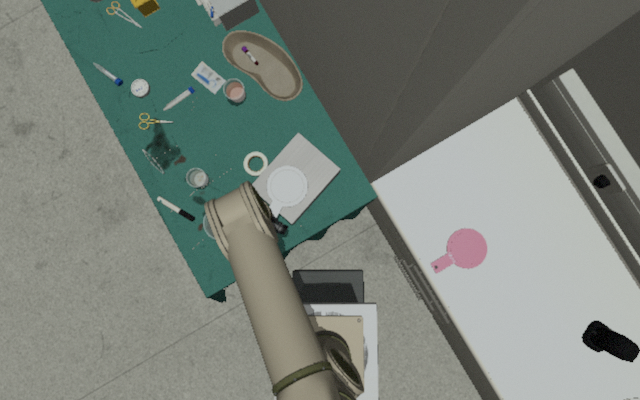

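```bash
cat > fit.py <<'E'
from h import *
from scipy.optimize import minimize
def poly(cx,cy,th):
    a=np.linspace(np.arcsin(18/62),2*np.pi-np.arcsin(18/62),60)
    P=[(.062*np.cos(t),.062*np.sin(t)) for t in a]+[(.122,-.018),(.122,.018)]
    P=np.array(P); c,s=np.cos(th),np.sin(th)
    return np.c_[P@[[c,s],[-s,c]]+[cx,cy]]
def fit(n,z,x0,vis=None):
    best=None
    for d in manip.cut_out('cover',n):
        ys,xs=np.nonzero(d['pixels']); w=pix2w(n,[xs.mean(),ys.mean()],z)[0]
        if np.hypot(*(w[:2]-x0[:2]))<.07: best=d; break
    if best is None: return None
    m=best['pixels'].astype(float); 
    S=4
    def cost(p):
        q=w2pix(n,np.c_[poly(p[0]*.01,p[1]*.01,p[2]*.1),np.full(62,z)])
        im=np.zeros((400,640),np.uint8); cv2.fillPoly(im,[np.round(q*16).astype(np.int32)],255,cv2.LINE_AA,4)
        return np.abs(im/255.-m).sum()
    r=minimize(cost,[x0[0]*100,x0[1]*100,x0[2]*10],method='Nelder-Mead',options=dict(initial_simplex=np.array([[x0[0]*100,x0[1]*100,x0[2]*10]]*4)+np.array([[0,0,0],[1,0,0],[0,1,0],[0,0,1]])))
    return r.x[0]*.01,r.x[1]*.01,np.degrees(r.x[2]*.1),r.fun,m.sum()
E
python3 - <<'E'
from fit import *
for n in('scene','top'): print(n,fit(n,.078,(.508,.104,2.618)))
o=manip.get_obs()['ee_rot']; print('tool x deg',np.degrees(np.arctan2(*R.from_quat(o).as_matrix()[:2,0][::-1])),manip.get_obs()['position'])
E
```

```text
scene (np.float64(0.5078177011364846), np.float64(0.10747744897912535), np.float64(151.62082884916262), np.float64(57.90588235294118), np.float64(539.0))
top (np.float64(0.5096192911139561), np.float64(0.10968354227493286), np.float64(150.9982155702921), np.float64(216.07843137254903), np.float64(1504.0))
tool x deg 150.0063645728396 [0.41556428 0.16134004 0.1165279 ]
```

Cover centre is about (0.508, 0.107), tab direction about 151°, overhang about 42 mm. The TCP xy agrees with the images; only its z reads about 26 mm low. Now I descend to straddle the tab.

arm_command(slide=[[0,0,15],[0,0,15],[0,0,15],[0,0,12],[0,0,10],[0,0,8],[0,0,6],[0,0,0]], turn=[-0.7,0,0,0,0,0,0,0], grip=[0.3,0.3,0.3,0.3,0.3,0.3,0.3,0.3])

```text
clock: 13.92
position: [0.4146, 0.1615, 0.0346]
ee_rot: [0.252, 0.968, -0.001, -0.001]
ft_force: [0.3, 0.8, 0.1]
grip_width: 0.7
```

```bash
python3 look.py s10
```

```text
scene cover 0.88 [0.5063 0.1048 0.0782] stand x,y [-0.0006  0.0333]
scene cover_tab_tip 0.58 [0.3991 0.1689 0.0777] stand x,y [-0.0248  0.1558]
top cover 0.69 [0.51   0.1044 0.0698] stand x,y [0.0015 0.0303]
top cover_tab_tip 0.79 [0.4022 0.167  0.0719] stand x,y [-0.0241  0.1523]
```

View pics/s10.png

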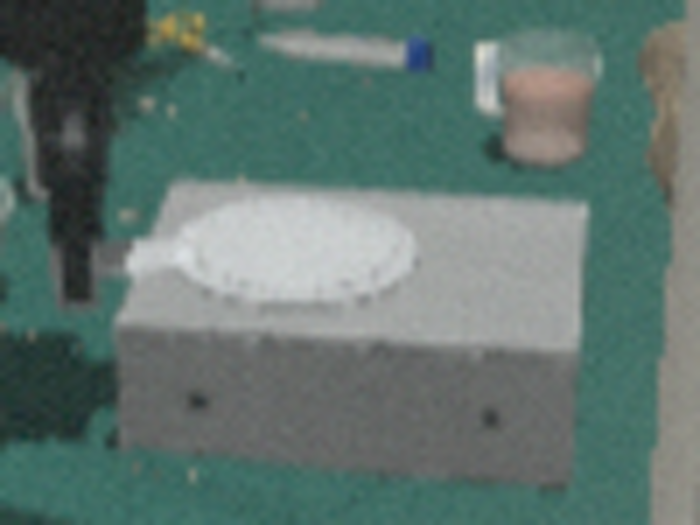

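Run:
```python
from h import *
for z in (.03,.04,.05,.06,.07,.08): print(z,((w2pix('scene',[.398,.133,z])-[270,150])*7).round())
```

```text
0.03 [[ 77. 368.]]
0.04 [[ 76. 350.]]
0.05 [[ 76. 332.]]
0.06 [[ 75. 314.]]
0.07 [[ 74. 295.]]
0.08 [[ 74. 277.]]
```

Fingertips are at z ≈ 0.065, consistent with the offset. 7 mm more centres the pads on the tab; then close gently.

arm_command(slide=[[0,0,4],[0,0,3],[0,0,0],[0,0,0],[0,0,0],[0,0,0],[0,0,0],[0,0,0]], turn=[0,0,0,0,0,0,0,0], grip=[0.3,0.3,0.45,0.55,0.65,0.8,1,1], newtons=30)

```text
clock: 14.88
position: [0.4151, 0.1618, 0.0286]
ee_rot: [0.252, 0.968, 0.0, -0.0]
ft_force: [0.3, -0.4, 0.4]
grip_width: 0.415
```

Opening 35 mm matches the tab width. Firm up the grip and lift a little.

arm_command(slide=[[0,0,0],[0,0,0],[0,0,-1],[0,0,-2],[0,0,-3],[0,0,-3],[0,0,-3],[0,0,0]], turn=[0,0,0,0,0,0,0,0], grip=[1,1,1,1,1,1,1,1], newtons=100)

```text
clock: 15.55
position: [0.4154, 0.162, 0.0413]
ee_rot: [0.252, 0.968, 0.0, 0.0]
ft_force: [0.4, 0.2, -0.6]
grip_width: 0.381
```

```bash
python3 look.py s11
```

```text
scene cover 0.68 [0.5092 0.1051 0.0834] stand x,y [0.0015 0.0313]
scene cover_tab_tip 0.98 [0.4041 0.1681 0.0891] stand x,y [-0.022   0.1517]
top cover 0.89 [0.5106 0.1057 0.0796] stand x,y [0.0029 0.0307]
top cover_tab_tip 0.85 [0.4025 0.1668 0.083 ] stand x,y [-0.0241  0.1519]
```

View pics/s11.png

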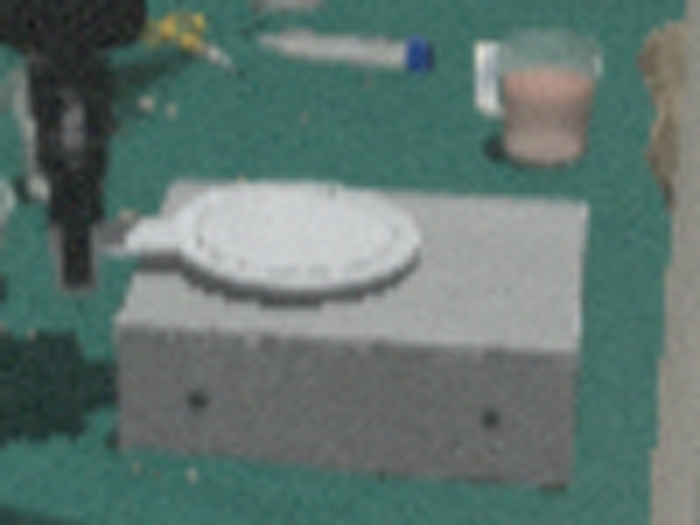

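arm_command(slide=[[0,0,-4],[0,0,-6],[0,0,-7],[0,0,-7],[0,0,-6],[0,0,-3],[0,0,0],[0,0,0]], turn=[0,0,0,0,0,0,0,0], grip=[1,1,1,1,1,1,1,1])

```text
clock: 16.52
position: [0.4152, 0.1619, 0.0737]
ee_rot: [0.252, 0.968, 0.0, 0.0]
ft_force: [0.3, 0.6, -0.5]
grip_width: 0.384
```

```bash
python3 look.py s12
```

```text
scene cover 0.8 [0.5082 0.1045 0.1161] stand x,y [0.0004 0.0317]
scene cover 0.41 [0.4501 0.1618 0.0731] stand x,y [0.0041 0.1132]
scene cover_tab_tip 0.96 [0.4001 0.1698 0.117 ] stand x,y [-0.0234  0.1557]
top cover_tab_tip 0.71 [0.403  0.1668 0.1173] stand x,y [-0.0237  0.1516]
```

View pics/s12.png

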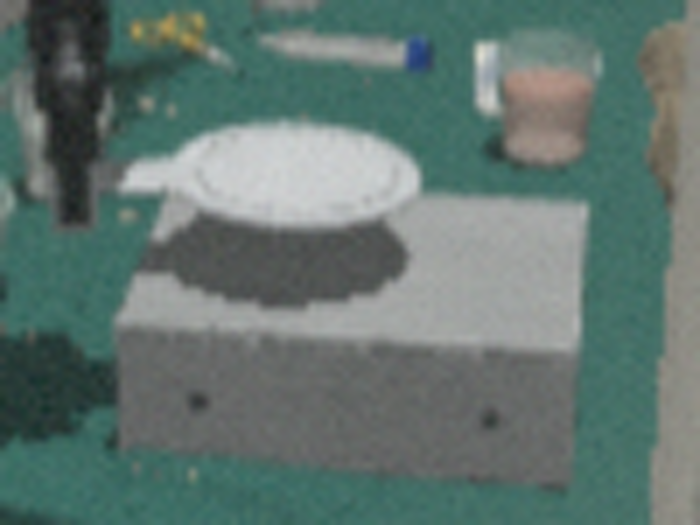

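Held level, with its shadow well below on the stand. Now carrying it over to the tub at (0.4035, 0.314).

arm_command(slide=[[3.3,2.2,0],[6.6,4.5,0],[9.9,6.7,0],[13.3,8.9,0],[13.3,8.9,0],[13.3,8.9,0],[13.3,8.9,0],[13.3,8.9,0],[13.3,8.9,0],[13.3,8.9,0]], turn=[0,0,0,0,0,0,0,0,0,0], grip=[1,1,1,1,1,1,1,1,1,1])

```text
clock: 17.65
position: [0.3525, 0.2843, 0.0736]
ee_rot: [0.252, 0.968, 0.0, -0.0]
ft_force: [0.5, 0.3, -1.4]
grip_width: 0.386
```

arm_command(slide=[[13.3,8.9,0],[13.3,8.9,0],[13.3,8.9,0],[12,8.1,0],[10,6.7,0],[8.3,5.6,0],[5,3.4,0],[3,2,0],[0,0,0],[0,0,0]], turn=[0,0,0,0,0,0,0,0,0,0], grip=[1,1,1,1,1,1,1,1,1,1])

```text
clock: 18.48
position: [0.3112, 0.3666, 0.0735]
ee_rot: [0.253, 0.968, -0.0, 0.0]
ft_force: [-0.5, 0.2, -1.7]
grip_width: 0.384
```

Run:
```python
from fit import *
for n in('scene','top'):
    im=manip.camera(n)
    c=im[150:230,200:310] if n=='scene' else im[170:280,160:270]
    cv2.imwrite(f'pics/p1_{n}.png',cv2.resize(np.clip(c*1.3,0,255).astype(np.uint8),None,fx=5,fy=5,interpolation=cv2.INTER_CUBIC))
    for t in('cover','cover_tab_tip','tub'):
        for d in manip.tip_of(t,n): 
            w=c2w(n,d['xyz'])
            if w[1]>0: print(n,t,round(d['score'],2),w.round(4))
    print(fit(n,.122,(.4035,.314,2.63)))
print(manip.get_obs()['position'])
```

```text
scene cover 0.81 [0.4057 0.3066 0.1156]
scene cover_tab_tip 0.71 [0.2981 0.3721 0.1184]
scene cover_tab_tip 0.52 [ 0.5444  0.3929 -0.0009]
scene tub 0.59 [ 0.4051  0.3152 -0.004 ]
(np.float64(0.40536627413245185), np.float64(0.305972304783307), np.float64(153.58071951217798), np.float64(114.32156862745097), np.float64(357.0))
top cover 0.68 [0.4052 0.3126 0.1122]
top cover_tab_tip 0.88 [0.3003 0.372  0.1188]
top tub 0.49 [ 0.4071  0.3119 -0.0033]
(np.float64(0.4070556696964298), np.float64(0.3124010800680744), np.float64(151.89953990978498), np.float64(272.2392156862745), np.float64(1567.0))
[0.3110254  0.36691646 0.07363509]
```

View pics/p1_scene.png

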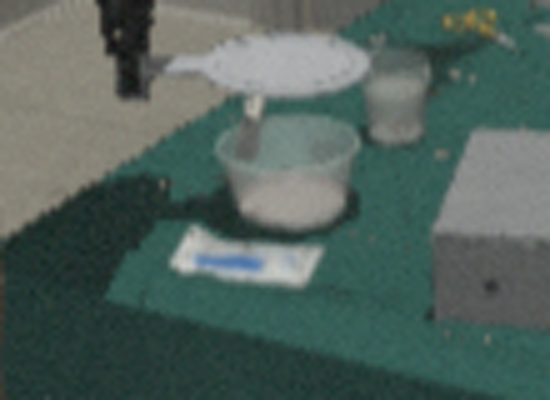

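View pics/p1_top.png

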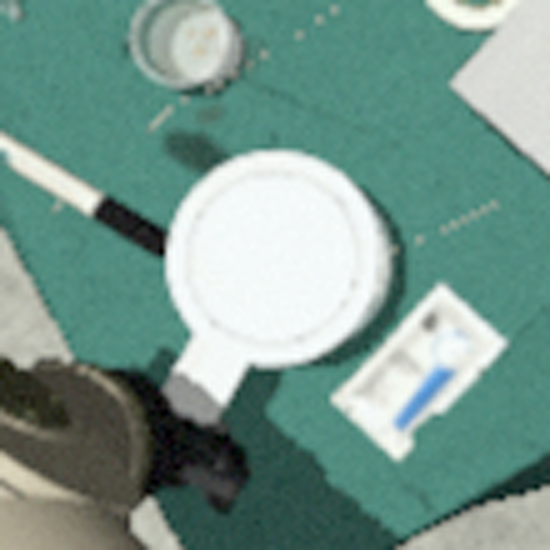

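Cover (204–370 in the scene crop) and tub rim (215–360) are aligned; the top view also agrees to within 3 mm. I'll shift +2 mm in y and lower.

arm_command(slide=[[1,1.7,4],[0,0,8],[0,0,9],[0,0,9],[0,0,9],[0,0,8],[0,0,5],[0,0,3],[0,0,0],[0,0,0]], turn=[0,0,0,0,0,0,0,0,0,0], grip=[1,1,1,1,1,1,1,1,1,1])

```text
clock: 19.82
position: [0.311, 0.3691, 0.0187]
ee_rot: [0.252, 0.968, 0.0, 0.0]
ft_force: [0.5, 0.6, -0.1]
grip_width: 0.382
```

```bash
cat > p.py <<'E'
from fit import *
import sys
z=float(sys.argv[2])
for n in('scene','top'):
    im=manip.camera(n)
    c=im[150:230,200:310] if n=='scene' else im[170:280,160:270]
    cv2.imwrite(f'pics/{sys.argv[1]}_{n}.png',cv2.resize(np.clip(c*1.3,0,255).astype(np.uint8),None,fx=5,fy=5,interpolation=cv2.INTER_CUBIC))
    for t in('cover','cover_tab_tip','tub'):
        for d in manip.tip_of(t,n): 
            w=c2w(n,d['xyz'])
            if w[1]>0: print(n,t,round(d['score'],2),w.round(4))
    print(np.round(fit(n,z,(.4035,.314,2.63)),4))
print(manip.get_obs()['position'],manip.get_obs()['ft_force'])
E
python3 p.py p2 .068
```

```text
scene cover 0.7 [0.4062 0.3106 0.0638]
scene cover_tab_tip 0.55 [0.2972 0.3749 0.0643]
scene tub 0.53 [ 4.067e-01  3.140e-01 -4.000e-04]
[4.023000e-01 3.077000e-01 1.507652e+02 7.987060e+01 4.250000e+02]
top cover 0.69 [0.4062 0.3162 0.059 ]
top cover_tab_tip 0.73 [0.3004 0.374  0.0614]
top tub 0.16 [0.2982 0.3769 0.0613]
[4.070000e-01 3.153000e-01 1.505533e+02 1.937137e+02 1.504000e+03]
[0.31093024 0.3690388  0.01872445] [ 0.60419364  0.04625429 -1.20199973]
```

View pics/p2_scene.png

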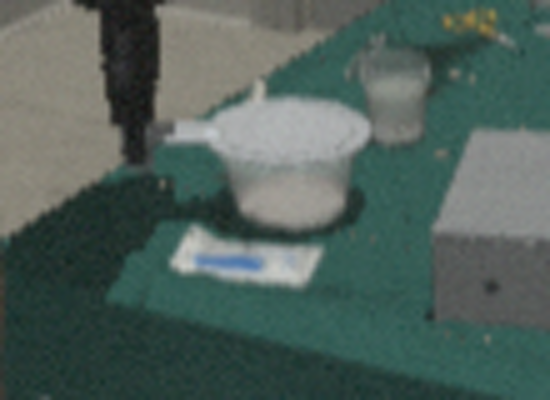

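View pics/p2_top.png

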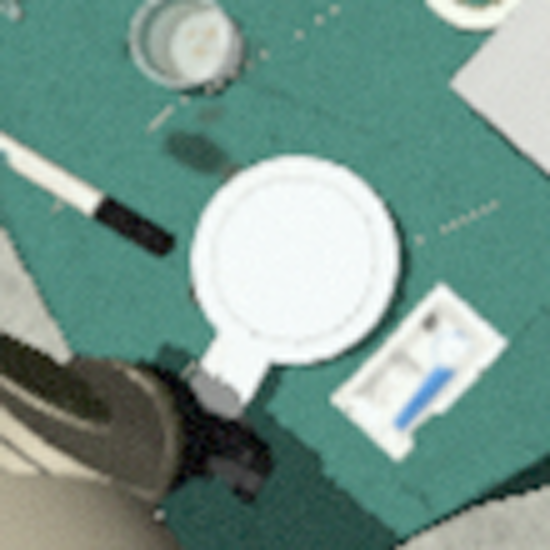

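In the top view the disc centre at pixel (219.1, 222.1) coincides with the tub rim centre (219.7, 221.7) plus about 0.5 px of parallax. Lowering to contact.

arm_command(slide=[[0,0,3],[0,0,2],[0,0,1],[0,0,1],[0,0,0.5],[0,0,0],[0,0,0]], turn=[0,0,0,0,0,0,0], grip=[1,1,1,1,1,1,1])

```text
clock: 20.9
position: [0.3109, 0.369, 0.0111]
ee_rot: [0.252, 0.968, 0.0, 0.0]
ft_force: [0.2, 0.3, -0.2]
grip_width: 0.384
```

arm_command(slide=[[0,0,0.7],[0,0,0]], turn=[0,0], grip=[1,1])

```text
clock: 21.07
position: [0.3109, 0.369, 0.0104]
ee_rot: [0.252, 0.968, 0.0, 0.0]
ft_force: [0.2, 0.4, -1.4]
grip_width: 0.383
```

arm_command(slide=[[0,0,0.7],[0,0,0]], turn=[0,0], grip=[1,1])

```text
clock: 21.23
position: [0.3109, 0.369, 0.0097]
ee_rot: [0.252, 0.968, 0.0, 0.0]
ft_force: [-0.1, -0.0, -1.5]
grip_width: 0.383
```

arm_command(slide=[[0,0,0.7],[0,0,0]], turn=[0,0], grip=[1,1])

```text
clock: 21.4
position: [0.3109, 0.369, 0.009]
ee_rot: [0.252, 0.968, 0.0, 0.0]
ft_force: [-0.1, -0.0, -0.2]
grip_width: 0.379
```

arm_command(slide=[[0,0,0.5],[0,0,0]], turn=[0,0], grip=[1,1])

```text
clock: 21.57
position: [0.3109, 0.3691, 0.0086]
ee_rot: [0.252, 0.968, 0.0, 0.0]
ft_force: [0.3, 0.7, 0.5]
grip_width: 0.381
```

arm_command(slide=[[0,0,0.5],[0,0,0]], turn=[0,0], grip=[1,1])

```text
clock: 21.73
position: [0.311, 0.3691, 0.0081]
ee_rot: [0.252, 0.968, 0.0, 0.0]
ft_force: [0.7, -1.3, 1.1]
grip_width: 0.381
```

arm_command(slide=[[0,0,0.4],[0,0,0],[0,0,0]], turn=[0,0,0], grip=[1,1,1])

```text
clock: 21.98
position: [0.311, 0.3691, 0.0077]
ee_rot: [0.252, 0.968, 0.0, 0.0]
ft_force: [0.2, 0.0, 2.1]
grip_width: 0.383
```

```bash
python3 p.py p3 .058
```

```text
scene cover 0.81 [0.4033 0.3125 0.0571]
scene cover_tab_tip 0.61 [0.2969 0.3763 0.056 ]
scene tub 0.74 [ 0.4073  0.3152 -0.0036]
scene tub 0.32 [0.5316 0.0822 0.0023]
scene tub 0.16 [0.2929 0.3749 0.0564]
[4.037000e-01 3.155000e-01 1.521873e+02 9.844710e+01 3.860000e+02]
top cover 0.63 [0.4072 0.3138 0.0515]
top cover_tab_tip 0.75 [0.2995 0.374  0.0498]
top cover_tab_tip 0.64 [5.414e-01 3.912e-01 2.000e-04]
[4.043000e-01 3.153000e-01 1.502503e+02 2.329529e+02 1.436000e+03]
[0.31092145 0.36906084 0.00766042] [0.01012759 1.13041277 2.33011492]
```

View pics/p3_scene.png

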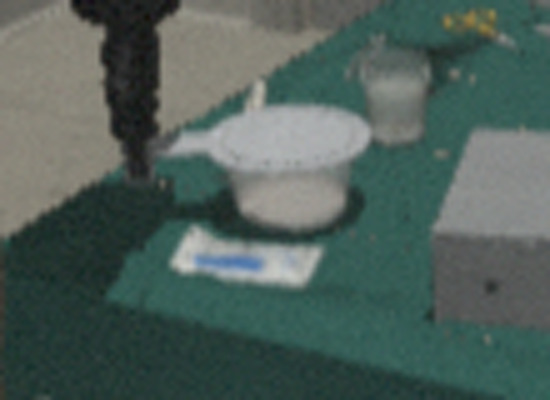

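View pics/p3_top.png

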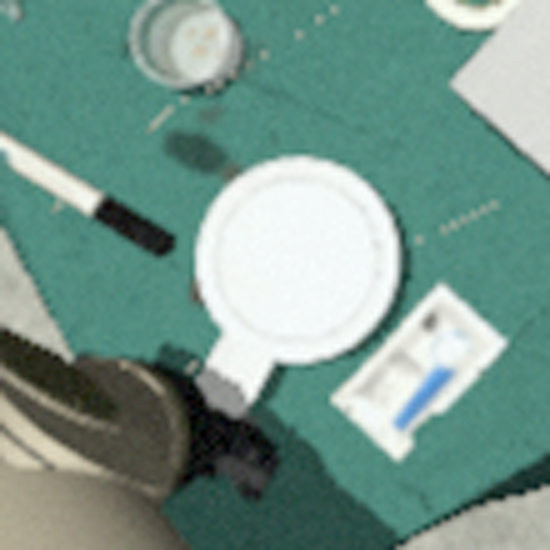

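The cover rests on the rim (about 2 N), with its centre at pixel (220, 221.8) against the tub's (219.7, 221.7). Releasing.

arm_command(slide=[[0,0,0],[0,0,0],[0,0,0],[0,0,0],[0,0,0],[0,0,0],[0,0,0]], turn=[0,0,0,0,0,0,0], grip=[0.62,0.58,0.5,0.4,0.3,0.2,0.15], newtons=20)

```text
clock: 23.07
position: [0.3109, 0.3689, 0.0075]
ee_rot: [0.252, 0.968, -0.0, -0.0]
ft_force: [-0.1, -0.5, -0.1]
grip_width: 0.852
```

arm_command(slide=[[0,0,-2],[0,0,-5],[0,0,-10],[0,0,-15],[0,0,-20],[0,0,-25],[0,0,-25],[0,0,-25],[0,0,-10],[0,0,0]], turn=[0,0,0,0,0,0,0,0,0,0], grip=[0.15,0.15,0.15,0.15,0.15,0.15,0.15,0.15,0.15,0.15])

```text
clock: 23.9
position: [0.3119, 0.3703, 0.1479]
ee_rot: [0.252, 0.968, 0.003, 0.001]
ft_force: [-0.7, 0.8, -0.2]
grip_width: 0.85
```

```bash
python3 p.py p4 .058
python3 - <<'E'
from h import *
for t in('cup','tape_roll'):
    for d in manip.tip_of(t,'top'): print(t,round(d['score'],2),c2w('top',d['xyz']).round(3))
E
```

```text
scene cover 0.89 [0.4047 0.3129 0.0547]
scene cover_tab_tip 0.59 [0.2994 0.3772 0.0556]
scene tub 0.62 [ 0.4069  0.3125 -0.0024]
[4.03400e-01 3.12000e-01 1.49678e+02 5.80431e+01 4.59000e+02]
top cover 0.61 [0.4069 0.3153 0.049 ]
top cover_tab_tip 0.96 [0.3013 0.3733 0.0511]
[4.065000e-01 3.160000e-01 1.505622e+02 1.233765e+02 1.549000e+03]
[0.31074775 0.36877162 0.14413168] [-0.02974271  0.80445504  0.81502415]
cup 0.84 [ 0.539  0.39  -0.002]
tape_roll 0.63 [ 0.589  0.21  -0.001]
```

View pics/p4_scene.png

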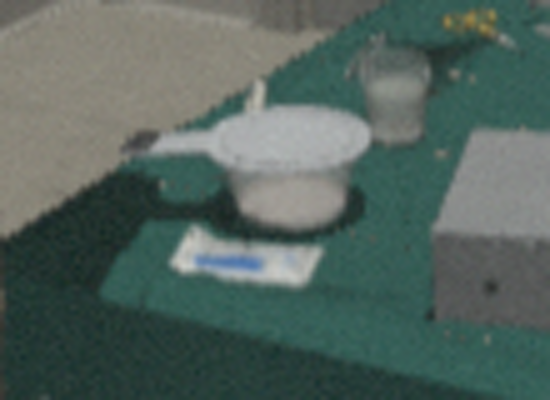

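View pics/p4_top.png

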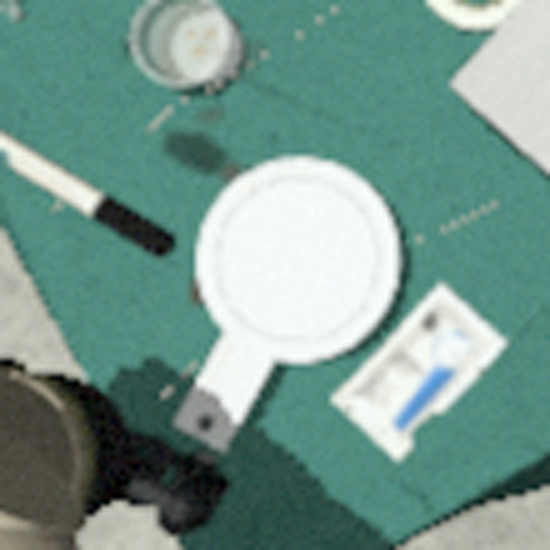

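The cover lies level on the tub, its disc centre unchanged at top-crop (300, 259). The gripper is clear above it, and the cup and tape roll have not moved. Handing in.

```bash
python3 -c "
from workcell import manip
print(manip.hand_in())"
```

```text
the job is handed in; nothing more can be done
None
```

I handed the job in at about 24 s with the aluminium cover lying level on the tub. The hand-in gave no verdict, so success rests on my own checks.

**What I did:** I pressed on the disc with about 7–9 N and slid it, without it turning, until the tab stuck out about 42 mm past the stand's edge. I then gripped the tab across its width at 100 N, lifted the cover level, and lowered it onto the tub until it touched with about 2 N. After that I let go and drew the gripper up clear.

**Last checks:**
- **Cover on tub:** it reads as flat, with the disc centre and tab tip at about the same height, 0.055 m in the scene view and 0.050 m in the top view.
- **Centring:** the disc centre is within about 1 px (3 mm) of the tub's rim in the top view.
- **Bystanders:** the cup and the tape roll are where they started, to within 2 mm.
- **Robot:** the gripper is open, about 0.14 m higher than where it let go, with no contact force.

**What disagreed:**
- **Tool height:** the reported TCP height was about 26 mm below the fingertip's true height at contact, while x and y agreed. I set the heights by contact force and the pictures.
- **Position estimates:** the separate vision estimates of the cover and tub centres differed by 2–5 mm, within the 10 mm allowed.

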